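# Hook cut blanks out of a bar guard and fill the empty tray pockets

### The arm

A 6-joint arm with a two-finger parallel gripper is mounted at the origin on a cart in front of the work surface, level with it; the furniture and walls round the work are solid. World frame = base frame: x ahead of the robot, y to its left, z up, the work surface at z = 0. Lengths are in m, angles in degrees, forces in N, time in s.
With the tool pointing down it reaches from about 0.325 to 0.85 m from the base axis. Payload 15.5 kg.
Tool frame: the origin (TCP) lies midway between the tips of the shut fingers; the grasp point (between the pads) lies 19 mm behind it; z points along the fingers, y is the line along which they close (so a half turn about z gives the same grasp; the last joint's range is limited). The gripper opens to 91 mm and grips with 3 to 60 N. Pads are 32 mm wide; open, the fingers measure 118 mm over their backs; the gripper's body (76 mm by 178 mm) begins 60 mm behind the grasp point.
Start: joints at [-76.519, 28.281, 77.091, -0, 74.628, -5.472], TCP at [0.203, -0.591, 0.179] pointing down, gripper open.
Joint ranges: [-166.48, 166.48], [-47.26, 123.95], [12.59, 153.08], [-70.14, 250.14], [6.76, 159.57], [-176.63, 176.63]. Speed limits (degrees/s): [108.29, 108.29, 147.25, 172.46, 172.46, 172.46].

### API

Orientations are given as a 3x3 rotation matrix whose columns are the frame's x, y, z axes.
In Python, from bench import ctrl gives the robot as it stands. The module is installed in compiled form; this text tells all that it offers. Calls block until the motion is done:
- ctrl.goto(position, orientation): joint-space move of the TCP to a pose.
- ctrl.move_l(position, vel=0.15, ori=None, contact_N=None): straight line of the TCP; ori=None keeps the orientation; vel is the mean speed in m/s. With contact_N (N) it stops when the force on the tool has changed by that much, and returns True; else False.
- ctrl.movej(angles): joint-space move.
- ctrl.command_gripper(opening): opening from 0.0 (shut) to 1.0 (fully open); the grip force is fixed at half the most; returns when the fingers have stopped.
- ctrl.sleep(seconds).
- ctrl.ik(position, orientation): joint angles nearest the present ones, or None.
- ctrl.read_camera(name): name is "scene" or "top" or "wrist"; returns the picture (400x640x3 uint8, blue, green, red); there is no depth.
- ctrl.camera_params(name): a dict with "fx", "fy", "cx", "cy" (pixels), "D" ([k1, k2, p1, p2, k3] as OpenCV has them; the pictures are not rectified), "pose" (4x4, takes a point from camera to world coordinates); the wrist camera has in their place "T_tool_cam" (4x4, takes a point from camera to tool coordinates, whose origin is the TCP and whose axes are the flange's). Camera axes: x right, y up, looking along -z (the intrinsics and any distortion apply to the point x, -y, -z); pixel columns grow to the right and rows downward; lengths in m; the calibration is good to about 2 mm. A picture is of the moment at which its call begins: read the wrist's pose just before it. camera_params takes no time and is no camera call.
A pose or a line that the arm cannot do raises ctrl.MotionError and nothing moves.
- ctrl.sign_off(): hands the job in; it is judged then, once.
Readings, each from a call of its own:
- ctrl.current_t(): time.
- ctrl.current_q(): joint angles.
- ctrl.current_dq(): joint speeds.
- ctrl.current_effort(): joint torques, N m.
- ctrl.current_tool_pos(): TCP position.
- ctrl.current_eef_rot(): TCP orientation.
- ctrl.current_contact_force(): force on the tool from outside, world axes, zero at the start.
- ctrl.current_wrist_torque(): the same for the moment, N m.
- ctrl.current_grip_width(): opening from 0.0 (shut) to 1.0 (fully open).
- ctrl.current_grasp_force(): force on a finger pad.
Only numpy, scipy, OpenCV 4.12 (cv2) and the standard library are available. Lean on these libraries where they do the work, as an engineer would, in place of code of your own. Each camera call takes 0.05 s, during which the arm holds its last target. There are 200 camera calls.

### The job

Three or four cut tube blanks have dropped inside the bar guard bolted to the table. Reach the hooked rod in through the guard's open mouth and draw every one of them out onto the open table - never put the gripper inside the guard - then lay each blank flat in an empty pocket of the tray, one to a pocket, leaving the blanks that are already there where they lie. Finish with the hook standing upright on its rubber mat again, and leave the pliers and the tape measure alone.

Things in the scene. Friction and masses are not known exactly. Their poses are not given: they have to be found in the camera images.
- guard: fixed steel bar guard. Origin: on the table at the middle of its open mouth; x points into the bay, y across. Bay 290 mm deep (x 0 to 0.29, back closed by a sheet), 400 mm wide (y -0.2 to 0.2, side bars), roofed by bars, undersides 158 mm up; only the x = 0 side is open. Blanks lie in it with their length within about 0.25 rad of its x
- hook: loose hooked rod, 0.42 kg, upright. Foot plate 70 x 60 mm; over it a wooden grip, 130 mm long (x), 26 wide (y), 52 to 82 mm up; a 10 mm rod, centre 67 mm up, runs along +x and at x = 310 mm turns down to a crosswise blade 10 mm thick (x), 60 wide (y), 30 high, its lower edge level with the foot's underside. Origin: centre of the foot's underside, x towards the blade, z up
- hook_grip (a point): middle of the hook's wooden grip, 67 mm above the underside of its foot; near the tool's centre of mass, the place to grasp it (26 mm wide across)
- hook_tip (a point): middle of the lower edge of the hook's blade, 310 mm along the hook's x from its origin
- mat: fixed black rubber mat, 440 mm (its x) x 110 mm (its y), 3 mm thick, on the table. Origin: centre of its underside. The hook starts on it, its origin near x = -0.13, y = 0 of the mat, pointing along the mat's +x
- tray: fixed wooden tray, 212 (x) x 256 mm (y), six pockets, three along x by two along y, each 60 (x) x 116 mm (y) inside, pitch 68 and 124 mm; floor 10 mm thick, walls 8 mm thick, tops 22 mm above the table. One or two pockets already hold a blank. Origin: centre of its underside
- pocket0 (a point): centre of a tray pocket's floor (pocket 0), axes as the tray's: a blank lies in it with its length along y
- pocket1 (a point): centre of a tray pocket's floor (pocket 1), axes as the tray's: a blank lies in it with its length along y
- pocket2 (a point): centre of a tray pocket's floor (pocket 2), axes as the tray's: a blank lies in it with its length along y
- pocket3 (a point): centre of a tray pocket's floor (pocket 3), axes as the tray's: a blank lies in it with its length along y
- pocket4 (a point): centre of a tray pocket's floor (pocket 4), axes as the tray's: a blank lies in it with its length along y
- pocket5 (a point): centre of a tray pocket's floor (pocket 5), axes as the tray's: a blank lies in it with its length along y
- mid_a (a point): middle of blank_a, a dropped blank lying in the guard at the start: square steel tube off-cut 38 x 100 x 38 mm with blotches of old paint, about 0.3 kg. The point is 19 mm inside each of the four long faces; the length of 100 mm runs along its y. None if absent
- mid_b (a point): middle of blank_b, a dropped blank lying in the guard at the start: square steel tube off-cut 38 x 100 x 38 mm with blotches of old paint, about 0.3 kg. The point is 19 mm inside each of the four long faces; the length of 100 mm runs along its y. None if absent
- mid_c (a point): middle of blank_c, a dropped blank lying in the guard at the start: square steel tube off-cut 38 x 100 x 38 mm with blotches of old paint, about 0.3 kg. The point is 19 mm inside each of the four long faces; the length of 100 mm runs along its y. None if absent
- mid_d (a point): middle of blank_d, a dropped blank lying in the guard at the start: square steel tube off-cut 38 x 100 x 38 mm with blotches of old paint, about 0.3 kg. The point is 19 mm inside each of the four long faces; the length of 100 mm runs along its y. None if absent
- stock0: blank that already lies in pocket 0 of the tray, the same as the dropped ones (38 x 100 x 38 mm, origin at the centre of its underside, length along y); None if that pocket is empty
- stock1: blank that already lies in pocket 1 of the tray, the same as the dropped ones (38 x 100 x 38 mm, origin at the centre of its underside, length along y); None if that pocket is empty
- stock2: blank that already lies in pocket 2 of the tray, the same as the dropped ones (38 x 100 x 38 mm, origin at the centre of its underside, length along y); None if that pocket is empty
- stock3: blank that already lies in pocket 3 of the tray, the same as the dropped ones (38 x 100 x 38 mm, origin at the centre of its underside, length along y); None if that pocket is empty
- stock4: blank that already lies in pocket 4 of the tray, the same as the dropped ones (38 x 100 x 38 mm, origin at the centre of its underside, length along y); None if that pocket is empty
- stock5: blank that already lies in pocket 5 of the tray, the same as the dropped ones (38 x 100 x 38 mm, origin at the centre of its underside, length along y); None if that pocket is empty
- pliers: bystander: orange-handled pliers, 63 x 196 x 14 mm, lying to the right, behind the tray, length along its y; origin: centre of its underside
- tape: bystander: yellow tape measure, 36 x 80 x 63 mm, standing beside the guard, farther from the robot than the work; origin: centre of its underside

How it is judged (in metres and radians):
On the way, in this order (a step that is already met when the one before it is completed fails the run):
1. the hook's blade is lowered inside the guard (x of hook_tip in the frame of guard above 0.06 m and y of hook_tip in the frame of guard between -0.2 and 0.2 m and z of hook_tip in the frame of guard below 0.03 m), for 0.1 s.
2. every dropped blank has been drawn out through the mouth of the guard (x of each of mid_a, mid_b, mid_c, mid_d in the frame of guard below -0.03 m), for 0.2 s.
At the end, for the whole second after the job is handed in: Each dropped blank lies level on a long face (0.1 rad) on a pocket's floor, its middle within 18 mm (x) and 14 mm (y) of the pocket's; those already there within 20 mm of their places; the hook stands upright (0.1 rad), still, with grip and blade over the mat (((x of mid_a in the frame of pocket0 between -0.018 and 0.018 m and y of mid_a in the frame of pocket0 between -0.014 and 0.014 m and z of mid_a in the frame of pocket0 below 0.024 m) or (x of mid_a in the frame of pocket1 between -0.018 and 0.018 m and y of mid_a in the frame of pocket1 between -0.014 and 0.014 m and z of mid_a in the frame of pocket1 below 0.024 m) or (x of mid_a in the frame of pocket2 between -0.018 and 0.018 m and y of mid_a in the frame of pocket2 between -0.014 and 0.014 m and z of mid_a in the frame of pocket2 below 0.024 m) or (x of mid_a in the frame of pocket3 between -0.018 and 0.018 m and y of mid_a in the frame of pocket3 between -0.014 and 0.014 m and z of mid_a in the frame of pocket3 below 0.024 m) or (x of mid_a in the frame of pocket4 between -0.018 and 0.018 m and y of mid_a in the frame of pocket4 between -0.014 and 0.014 m and z of mid_a in the frame of pocket4 below 0.024 m) or (x of mid_a in the frame of pocket5 between -0.018 and 0.018 m and y of mid_a in the frame of pocket5 between -0.014 and 0.014 m and z of mid_a in the frame of pocket5 below 0.024 m)) and angle between mid_a's own y axis and vertical between 1.47 and 1.67 rad and ((x of mid_b in the frame of pocket0 between -0.018 and 0.018 m and y of mid_b in the frame of pocket0 between -0.014 and 0.014 m and z of mid_b in the frame of pocket0 below 0.024 m) or (x of mid_b in the frame of pocket1 between -0.018 and 0.018 m and y of mid_b in the frame of pocket1 between -0.014 and 0.014 m and z of mid_b in the frame of pocket1 below 0.024 m) or (x of mid_b in the frame of pocket2 between -0.018 and 0.018 m and y of mid_b in the frame of pocket2 between -0.014 and 0.014 m and z of mid_b in the frame of pocket2 below 0.024 m) or (x of mid_b in the frame of pocket3 between -0.018 and 0.018 m and y of mid_b in the frame of pocket3 between -0.014 and 0.014 m and z of mid_b in the frame of pocket3 below 0.024 m) or (x of mid_b in the frame of pocket4 between -0.018 and 0.018 m and y of mid_b in the frame of pocket4 between -0.014 and 0.014 m and z of mid_b in the frame of pocket4 below 0.024 m) or (x of mid_b in the frame of pocket5 between -0.018 and 0.018 m and y of mid_b in the frame of pocket5 between -0.014 and 0.014 m and z of mid_b in the frame of pocket5 below 0.024 m)) and angle between mid_b's own y axis and vertical between 1.47 and 1.67 rad and ((x of mid_c in the frame of pocket0 between -0.018 and 0.018 m and y of mid_c in the frame of pocket0 between -0.014 and 0.014 m and z of mid_c in the frame of pocket0 below 0.024 m) or (x of mid_c in the frame of pocket1 between -0.018 and 0.018 m and y of mid_c in the frame of pocket1 between -0.014 and 0.014 m and z of mid_c in the frame of pocket1 below 0.024 m) or (x of mid_c in the frame of pocket2 between -0.018 and 0.018 m and y of mid_c in the frame of pocket2 between -0.014 and 0.014 m and z of mid_c in the frame of pocket2 below 0.024 m) or (x of mid_c in the frame of pocket3 between -0.018 and 0.018 m and y of mid_c in the frame of pocket3 between -0.014 and 0.014 m and z of mid_c in the frame of pocket3 below 0.024 m) or (x of mid_c in the frame of pocket4 between -0.018 and 0.018 m and y of mid_c in the frame of pocket4 between -0.014 and 0.014 m and z of mid_c in the frame of pocket4 below 0.024 m) or (x of mid_c in the frame of pocket5 between -0.018 and 0.018 m and y of mid_c in the frame of pocket5 between -0.014 and 0.014 m and z of mid_c in the frame of pocket5 below 0.024 m)) and angle between mid_c's own y axis and vertical between 1.47 and 1.67 rad and ((x of mid_d in the frame of pocket0 between -0.018 and 0.018 m and y of mid_d in the frame of pocket0 between -0.014 and 0.014 m and z of mid_d in the frame of pocket0 below 0.024 m) or (x of mid_d in the frame of pocket1 between -0.018 and 0.018 m and y of mid_d in the frame of pocket1 between -0.014 and 0.014 m and z of mid_d in the frame of pocket1 below 0.024 m) or (x of mid_d in the frame of pocket2 between -0.018 and 0.018 m and y of mid_d in the frame of pocket2 between -0.014 and 0.014 m and z of mid_d in the frame of pocket2 below 0.024 m) or (x of mid_d in the frame of pocket3 between -0.018 and 0.018 m and y of mid_d in the frame of pocket3 between -0.014 and 0.014 m and z of mid_d in the frame of pocket3 below 0.024 m) or (x of mid_d in the frame of pocket4 between -0.018 and 0.018 m and y of mid_d in the frame of pocket4 between -0.014 and 0.014 m and z of mid_d in the frame of pocket4 below 0.024 m) or (x of mid_d in the frame of pocket5 between -0.018 and 0.018 m and y of mid_d in the frame of pocket5 between -0.014 and 0.014 m and z of mid_d in the frame of pocket5 below 0.024 m)) and angle between mid_d's own y axis and vertical between 1.47 and 1.67 rad and distance of each of stock0, stock1, stock2, stock3, stock4, stock5 from where it was at the start of the episode below 0.02 m and y of hook_grip in the frame of mat between -0.055 and 0.055 m and x of hook_grip in the frame of mat between -0.22 and 0.22 m and y of hook_tip in the frame of mat between -0.055 and 0.055 m and x of hook_tip in the frame of mat between -0.22 and 0.22 m and angle between hook's own z axis and vertical below 0.1 rad and height (world z) of hook below 0.01 m and linear speed of hook below 0.02 m/s); the robot touches nothing.
It fails at once if the gripper goes inside the guard (x of the grasp point in the frame of guard between 0.005 and 0.29 m and y of the grasp point in the frame of guard between -0.2 and 0.2 m and z of the grasp point in the frame of guard below 0.16 m).
It fails at once if a blank that was already in the tray is moved by more than 25 mm (distance of any of stock0, stock1, stock2, stock3, stock4, stock5 from where it was at the start of the episode above 0.025 m).
It fails at once if the pliers or the tape measure are moved by more than 30 mm (distance of any of pliers, tape from where it was at the start of the episode above 0.03 m).
Of stock0, stock1, stock2, stock3, stock4, stock5 only 1 to 2 are there at a start; the rules pass over those that are not, and their reading is None.
Of blank_a, blank_b, blank_c, blank_d only 3 to 4 are there at a start; the rules pass over those that are not, and their reading is None.
At some moment in a run one of blank_a, blank_b, blank_c, blank_d may be knocked a few centimetres aside while the robot is not near it.
It also fails if it takes over 210 s, if anything falls off the work surface, if the arm or the gripper's body presses on something with over 40 N, if the wrist force passes 120 N, or if a joint passes its speed limit or range.

## Working session

There is one attempt and no reset: what is moved stays moved. The work goes in short steps, each a Python script; the robot and the scene stay as the last script left them, time stands still between calls to the robot, and variables do not carry over. Pictures are saved under pics/ and viewed, at most 14 in all, crops included, and the job is handed in when it is done.

```bash
mkdir -p pics
cat > h.py <<'E'
import numpy as np, cv2
from bench import ctrl
def cam(name):
    p=ctrl.camera_params(name)
    K=np.array([[p['fx'],0,p['cx']],[0,p['fy'],p['cy']],[0,0,1.]]);D=np.array(p['D'],float)
    if 'pose' in p: T=np.array(p['pose'])
    else:
        T0=np.eye(4);T0[:3,:3]=np.array(ctrl.current_eef_rot());T0[:3,3]=ctrl.current_tool_pos()
        T=T0@np.array(p['T_tool_cam'])
    return K,D,T
def ray(c,uv,z):
    K,D,T=c
    uv=np.array(uv,float).reshape(-1,1,2)
    n=cv2.undistortPoints(uv,K,D).reshape(-1,2)
    d=np.c_[n[:,0],-n[:,1],-np.ones(len(n))]@T[:3,:3].T
    o=T[:3,3]
    return o+d*((z-o[2])/d[:,2])[:,None]
def proj(c,P):
    K,D,T=c
    P=(np.atleast_2d(P)-T[:3,3])@T[:3,:3]
    return cv2.projectPoints(P*[1,-1,-1],np.zeros(3),np.zeros(3),K,D)[0].reshape(-1,2)
def shot(name,fn=None):
    c=cam(name);im=np.array(ctrl.read_camera(name))
    if fn: cv2.imwrite('pics/'+fn,im)
    return c,im
def down(a): # tool pointing down, tool y (closing line) at angle a (rad) in world
    y=np.array([np.cos(a),np.sin(a),0]);z=np.array([0,0,-1.]);return np.c_[np.cross(y,z),y,z]
E
python3 - <<'E'
from h import *
for n in('top','scene','wrist'):
    c,_=shot(n,n+'0.png');print(n,c[2].round(3).tolist(),c[0][0,0])
print(np.array(ctrl.current_eef_rot()).round(3).tolist())
E
```

```text
top [[-0.184, 0.917, -0.355, 0.136], [-0.983, -0.171, 0.069, 0.072], [0.002, 0.361, 0.932, 1.271], [0.0, 0.0, 0.0, 1.0]] 441.1873926588279
scene [[-0.54, 0.423, -0.728, -0.719], [-0.842, -0.259, 0.474, 0.848], [0.012, 0.868, 0.496, 0.964], [0.0, 0.0, 0.0, 1.0]] 485.97917726424043
wrist [[0.325, 0.903, 0.281, 0.284], [-0.946, 0.31, 0.096, -0.562], [-0.0, -0.297, 0.955, 0.383], [0.0, 0.0, 0.0, 1.0]] 339.6740805548598
[[0.946, 0.325, -0.0], [0.325, -0.946, 0.001], [0.0, -0.001, -1.0]]
```

View pics/top0.png

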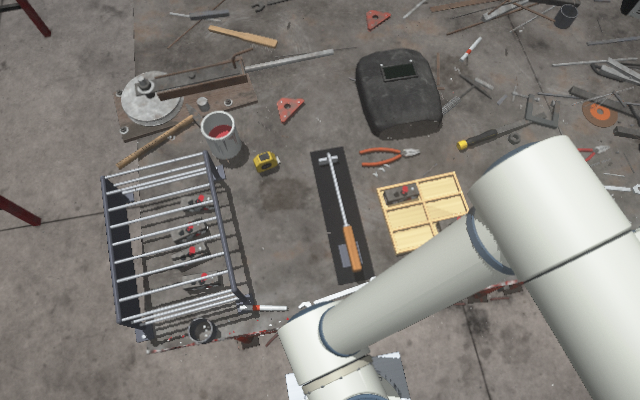

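View pics/scene0.png

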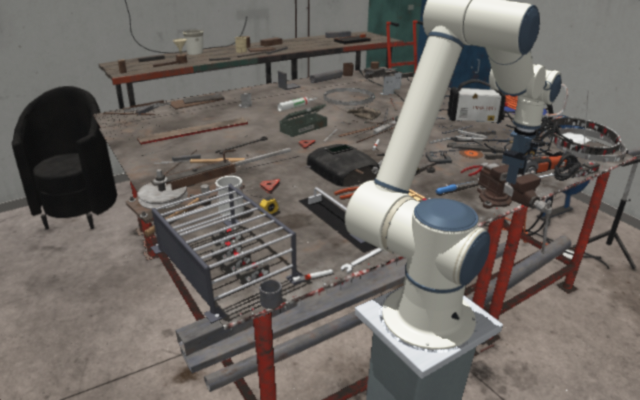

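The top view shows the guard (100–255, 150–340) with its mouth facing right, and four red-blotched blanks at about (197,203), (186,232), (190,250) and (203,280). The hook is on the mat (grip 352,248, blade 328,158), and the tray at about (430,210) is partly hidden by the arm. The tape is at (265,162) and the pliers at (390,155).

Run:
```python
from h import *
c=cam('top');im=cv2.imread('pics/top0.png')
cv2.imwrite('pics/c1.png',cv2.resize(im[140:350,90:270],None,fx=2.8,fy=2.8,interpolation=cv2.INTER_CUBIC))
cv2.imwrite('pics/c2.png',cv2.resize(im[140:290,300:500],None,fx=4,fy=4,interpolation=cv2.INTER_CUBIC))
for n,uv,z in [('grip',(352,248),.082),('blade',(328,158),.03),('mat',[(310,152),(343,148),(374,278),(339,284)],.003),('tray',[(377,187),(457,172)],.022),('guardroof',[(208,152),(250,303),(102,178),(118,325)],.165),('tape',(265,162),.06),('blanks',[(197,203),(186,232),(190,250),(203,280)],.038)]:
    print(n,ray(c,uv,z).round(3).tolist())
```

```text
grip [[0.439, -0.083, 0.082]]
blade [[0.751, -0.077, 0.03]]
mat [[0.797, -0.028, 0.003], [0.791, -0.135, 0.003], [0.359, -0.137, 0.003], [0.361, -0.034, 0.003]]
tray [[0.63, -0.208, 0.022], [0.634, -0.467, 0.022]]
guardroof [[0.765, 0.268, 0.165], [0.326, 0.206, 0.165], [0.74, 0.567, 0.165], [0.331, 0.533, 0.165]]
tape [[0.758, 0.118, 0.06]]
blanks [[0.672, 0.34, 0.038], [0.586, 0.38, 0.038], [0.53, 0.372, 0.038], [0.436, 0.343, 0.038]]
```

View pics/c1.png

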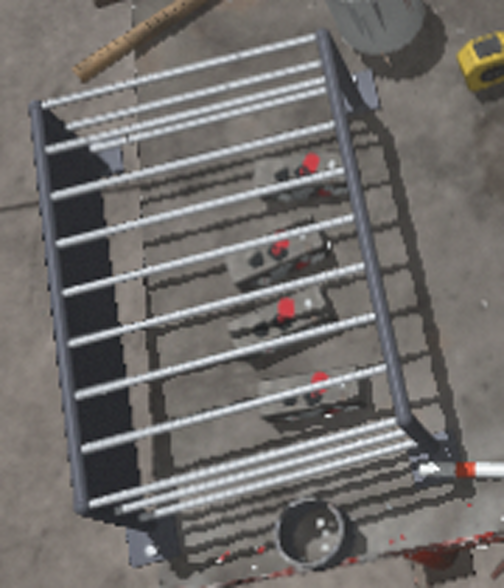

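View pics/c2.png

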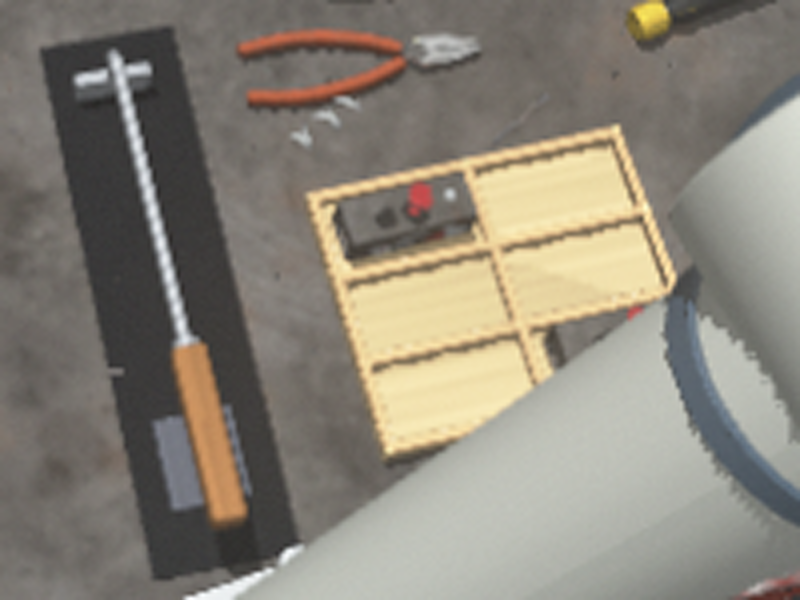

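The guard crop shows blanks A–D with their far (left) ends at about x=255, 230, 230 and 258 in the crop. In the tray crop the far-left and near-right pockets are occupied and the other four look empty.

Run:
```python
from h import *
c=cam('top')
f=lambda p:np.array(p,float)/2.8+[90,140]
R=lambda p,z:ray(c,f(p),z)
F=R([(322,35),(405,418)],.166);B=R([(37,105),(82,507)],.166)
print('front',F.round(3).tolist(),'back',B.round(3).tolist())
print('flange',R([(372,90),(440,440)],0).round(3).tolist())
d=F[0]-F[1];a=np.arctan2(d[1],d[0]);d2=B[0]-B[1];print('ang',a,np.arctan2(d2[1],d2[0]))
ye=-d/np.linalg.norm(d) # guard y: x into bay(+y world), z up => y=-x world-ish
ye=ye[:2];xe=np.array([ye[1],-ye[0]]);O=F.mean(0)[:2];print('O',O,'xe',xe,'ye',ye)
E_={'A':[(255,160),(258,203),(340,170),(345,200)],'B':[(228,255),(243,292),(320,222),(332,262)],'C':[(230,325),(250,345),(322,287),(335,310)],'D':[(260,382),(262,415),(368,375),(370,408)]}
for k,v in E_.items():
    P=R(v,.036)[:,:2]-O;print(k,np.c_[P@xe,P@ye].round(3).tolist())
q=ctrl.current_q()
for a in(90,-90,0,180):
  for p in((.44,-.083,.051),(.6,.1,.1),(.44,.1,.1),(.66,.1,.1),(.55,-.3,.1)):
    s=ctrl.ik(p,down(np.radians(a)));print(a,p,None if s is None else np.round(s).tolist())
```

```text
front [[0.765, 0.277, 0.166], [0.367, 0.239, 0.166]] back [[0.74, 0.564, 0.166], [0.34, 0.529, 0.166]]
flange [[0.778, 0.258, 0.0], [0.373, 0.232, 0.0]]
ang 0.09361101071596187 0.08570211430979882
O [0.56580231 0.25798227] xe [-0.09347435  0.99562169] ye [-0.99562169 -0.09347435]
A [[0.115, -0.146], [0.12, -0.096], [0.028, -0.109], [0.03, -0.074]]
B [[0.161, -0.047], [0.152, -0.003], [0.06, -0.057], [0.056, -0.01]]
C [[0.171, 0.028], [0.154, 0.055], [0.072, 0.014], [0.063, 0.042]]
D [[0.151, 0.095], [0.155, 0.129], [0.044, 0.118], [0.049, 0.152]]
90 (0.44, -0.083, 0.051) [-18.0, 26.0, 110.0, -0.0, 45.0, -108.0]
90 (0.6, 0.1, 0.1) [4.0, 32.0, 85.0, -0.0, 64.0, -86.0]
90 (0.44, 0.1, 0.1) [5.0, 21.0, 106.0, -0.0, 53.0, -85.0]
90 (0.66, 0.1, 0.1) [3.0, 36.0, 76.0, -0.0, 68.0, -87.0]
90 (0.55, -0.3, 0.1) [-34.0, 33.0, 82.0, -0.0, 65.0, -124.0]
-90 (0.44, -0.083, 0.051) [-18.0, 26.0, 110.0, -0.0, 45.0, 72.0]
-90 (0.6, 0.1, 0.1) [4.0, 32.0, 85.0, -0.0, 64.0, 94.0]
-90 (0.44, 0.1, 0.1) [5.0, 21.0, 106.0, -0.0, 53.0, 95.0]
-90 (0.66, 0.1, 0.1) [3.0, 36.0, 76.0, -0.0, 68.0, 93.0]
-90 (0.55, -0.3, 0.1) [-34.0, 33.0, 82.0, -0.0, 65.0, 56.0]
0 (0.44, -0.083, 0.051) [-18.0, 26.0, 110.0, -0.0, 45.0, -18.0]
0 (0.6, 0.1, 0.1) [4.0, 32.0, 85.0, -0.0, 64.0, 4.0]
0 (0.44, 0.1, 0.1) [5.0, 21.0, 106.0, -0.0, 53.0, 5.0]
0 (0.66, 0.1, 0.1) [3.0, 36.0, 76.0, -0.0, 68.0, 3.0]
0 (0.55, -0.3, 0.1) [-34.0, 33.0, 82.0, -0.0, 65.0, -34.0]
180 (0.44, -0.083, 0.051) [-18.0, 26.0, 110.0, -0.0, 45.0, 162.0]
180 (0.6, 0.1, 0.1) [4.0, 32.0, 85.0, -0.0, 64.0, -176.0]
180 (0.44, 0.1, 0.1) [5.0, 21.0, 106.0, -0.0, 53.0, -175.0]
180 (0.66, 0.1, 0.1) [3.0, 36.0, 76.0, -0.0, 68.0, -177.0]
180 (0.55, -0.3, 0.1) [-34.0, 33.0, 82.0, -0.0, 65.0, 146.0]
```

The guard estimate matches the given 0.40 × 0.29 m. Next: grasp the hook, lift it and swing it round to face the guard.

```bash
cat >> h.py <<'E'
O=np.array([.5658,.2580]);XE=np.array([-.0925,.9957]);YE=np.array([-.9957,-.0925]);TH=np.arctan2(XE[1],XE[0])
def g2w(x,y): return O+x*XE+y*YE
def w2g(p): d=np.array(p)[...,:2]-O; return np.stack([d@XE,d@YE],-1)
E
python3 - <<'E'
from h import *
a=-np.pi/2+.015
print(ctrl.current_grip_width())
ctrl.goto([.442,-.083,.17],down(a))
ctrl.move_l([.442,-.083,.051],vel=.12,contact_N=8)
print(ctrl.current_tool_pos())
ctrl.command_gripper(0.0);print(ctrl.current_grip_width(),ctrl.current_grasp_force())
ctrl.move_l([.442,-.083,.151])
print(ctrl.current_contact_force(),ctrl.current_wrist_torque())
ctrl.goto([.48,-.11,.161],down(TH-np.pi/2))
shot('top','t1.png');shot('scene','s1.png');shot('wrist','w1.png');print(ctrl.current_t())
E
```

```text
0.9962237934582944
[ 0.44233239 -0.08315653  0.05142926]
0.005065763015366366 0.0
[ 0.05800116 -0.41099809  0.40287717] [-0.04504214  0.029732   -0.07467305]
7.1917
```

View pics/t1.png

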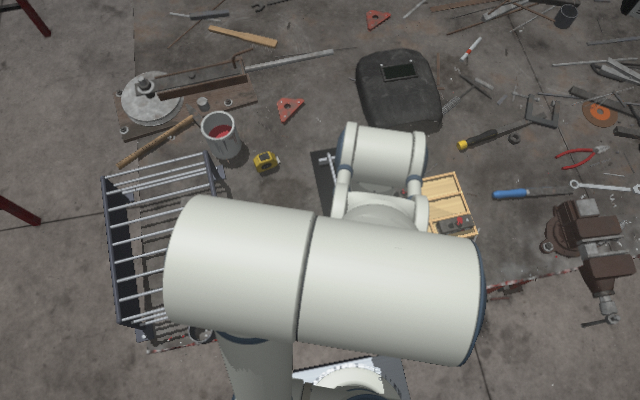

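View pics/w1.png

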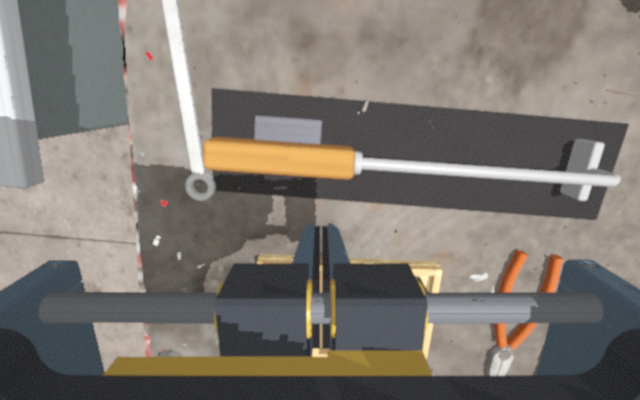

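The wrist view shows the hook still on its mat (grip 205–355, 140–178; blade top near 583,168), with the empty gripper shut. I missed it, so I'll measure from this view.

Run:
```python
from h import *
c=cam('wrist');im=cv2.imread('pics/w1.png');t=cam('top');i0=cv2.imread('pics/top0.png')
def orange(im,lo,hi):
    h=cv2.cvtColor(im,cv2.COLOR_BGR2HSV);m=cv2.inRange(h,(10,130,90),(20,255,255))
    m=cv2.morphologyEx(m,cv2.MORPH_OPEN,np.ones((3,3)))
    C=sorted(cv2.findContours(m,0,2)[0],key=cv2.contourArea)[-3:]
    return [(cv2.contourArea(k),cv2.boundingRect(k),cv2.minAreaRect(k)[0]) for k in C]
print(orange(im,0,0),orange(i0,0,0))
print(c[2].round(3).tolist(), ctrl.current_tool_pos())
print('proj tcp in wrist',proj(c,[ctrl.current_tool_pos()]))
print('grip wrist',ray(c,[(280,155),(205,157),(355,160)],.085).round(3).tolist())
print('blade',ray(c,[(585,168)],.033).round(3),'mat',ray(c,[(212,88),(627,125),(598,218),(206,190)],.003).round(3).tolist())
print('grip top',ray(t,[(351.8,247.5)],.085))
```

```text
[(273.0, (546, 256, 16, 36), (552.9729614257812, 273.66217041015625)), (315.5, (502, 253, 24, 39), (513.1673583984375, 271.6097106933594)), (4626.5, (204, 137, 150, 42), (278.1633605957031, 157.8253631591797))] [(6.0, (598, 106, 4, 3), (599.5, 107.0)), (121.5, (590, 107, 20, 13), (599.5, 113.0)), (276.0, (344, 227, 17, 42), (351.6640625, 247.82247924804688))]
[[0.996, -0.087, -0.028, 0.473], [0.092, 0.95, 0.297, -0.024], [0.001, -0.299, 0.954, 0.365], [0.0, 0.0, 0.0, 1.0]] [ 0.47991186 -0.10994827  0.16091411]
proj tcp in wrist [[318.59768087 230.42338696]]
grip wrist [[0.444, -0.077, 0.085], [0.382, -0.085, 0.085], [0.507, -0.076, 0.085]]
blade [[ 0.744 -0.072  0.033]] mat [[0.363, -0.031, 0.003], [0.798, -0.027, 0.003], [0.803, -0.132, 0.003], [0.356, -0.139, 0.003]]
grip top [[ 0.43964883 -0.08233758  0.085     ]]
```

View pics/s1.png

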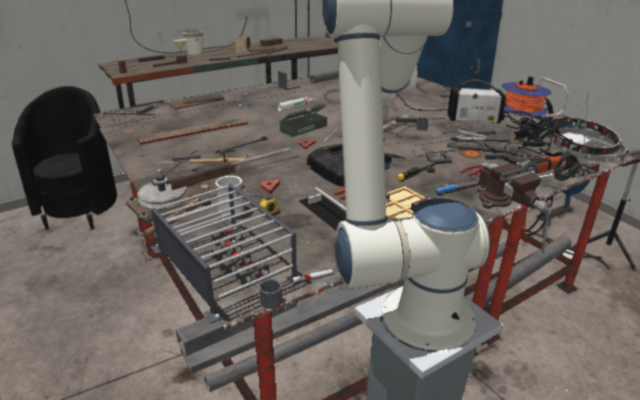

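The hook hasn't moved and my position agrees with this view, so I'll retry with a look at each stage.

Run:
```python
from h import *
a=-np.pi/2+.015
ctrl.command_gripper(1.0);print(ctrl.current_grip_width())
ctrl.goto([.445,-.081,.17],down(a))
r=ctrl.move_l([.445,-.081,.052],vel=.12,contact_N=8)
print(r,ctrl.current_tool_pos(),np.array(ctrl.current_eef_rot()).round(3).tolist(),ctrl.current_contact_force())
_,i1=shot('wrist')
ctrl.command_gripper(0.0);print(ctrl.current_grip_width(),ctrl.current_grasp_force(),ctrl.current_tool_pos())
_,i2=shot('wrist')
cv2.imwrite('pics/w2.png',cv2.resize(np.vstack([i1,i2]),(480,600)))
```

```text
0.997194914618704
False [ 0.44533547 -0.08110497  0.05246059] [[1.0, 0.015, 0.001], [0.015, -1.0, -0.0], [0.001, 0.0, -1.0]] [0.18584135 0.13664445 0.41607856]
0.004929959634580949 0.0 [ 0.44499335 -0.08100341  0.05200952]
```

View pics/w2.png

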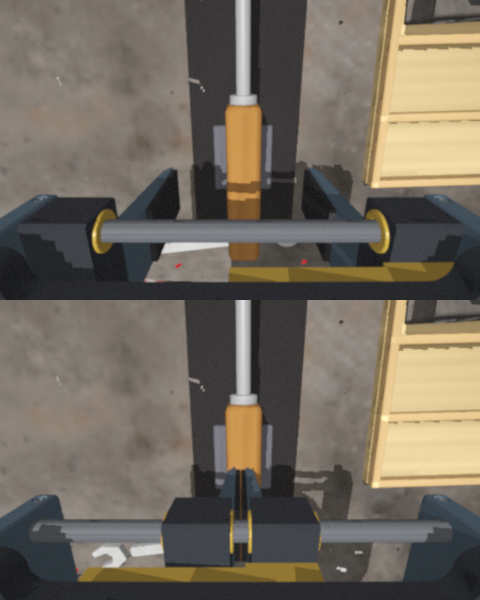

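The closed fingers appear on top of the grip, not around it. I'll check the heights against the mat width and the grip size in this view.

Run:
```python
from h import *
c,im=shot('wrist','w3.png')
h=cv2.cvtColor(im,cv2.COLOR_BGR2HSV);o=cv2.inRange(h,(10,120,60),(22,255,255))
for r in(20,60,100,150,180):
    b=(im[r].max(1)<60).nonzero()[0];b=b[(b>200)&(b<450)]
    og=o[r].nonzero()[0];og=og[(og>250)&(og<400)]
    w=ray(c,[(b.min(),r),(b.max(),r)],.003)
    s=''
    if len(og)>5:
        g=ray(c,[(og.min(),r),(og.max(),r)],.085);s=(og.min(),og.max(),g.round(4).tolist(),g[0,1]-g[1,1])
    print(r,b.min(),b.max(),w.round(4).tolist(),w[0,1]-w[1,1],s)
print(c[2].round(3).tolist(),ctrl.current_q())
# known points: where grip top/side at finger x would project
print(proj(c,[[.505,-.081,.085],[.38,-.081,.085],[.445,-.081,.085],[.445,-.081,.052]]).round())
ctrl.command_gripper(0.4);print(ctrl.current_grip_width())
cv2.imwrite('pics/w4.png',cv2.resize(shot('wrist')[1][100:350,180:460],None,fx=2.4,fy=2.4))
```

```text
20 250 406 [[0.5768, -0.0303, 0.003], [0.5784, -0.1353, 0.003]] 0.1050727049478817 
60 251 403 [[0.5517, -0.0298, 0.003], [0.5533, -0.1355, 0.003]] 0.10563205898461146 
100 253 401 [[0.5249, -0.0301, 0.003], [0.5265, -0.1363, 0.003]] 0.10625142905667662 
150 260 396 [[0.4889, -0.0337, 0.003], [0.4904, -0.1356, 0.003]] 0.1018726308746801 (np.int64(300), np.int64(349), [[0.5028, -0.0685, 0.085], [0.5032, -0.0933, 0.085]], np.float64(0.024823719498257416))
180 258 395 [[0.4657, -0.0313, 0.003], [0.4673, -0.1367, 0.003]] 0.10538557105132304 (np.int64(302), np.int64(348), [[0.4872, -0.0694, 0.085], [0.4875, -0.0934, 0.085]], np.float64(0.02393135447552608))
[[0.015, 0.955, 0.297, 0.531], [-1.0, 0.014, 0.005, -0.078], [0.0, -0.297, 0.955, 0.256], [0.0, 0.0, 0.0, 1.0]] [-1.78894685e+01  2.57115854e+01  1.09126602e+02  1.44379381e-03
  4.51611773e+01  7.12523736e+01]
[[325. 146.]
 [321. 349.]
 [323. 254.]
 [323. 231.]]
0.4012934098181756
```

View pics/w4.png

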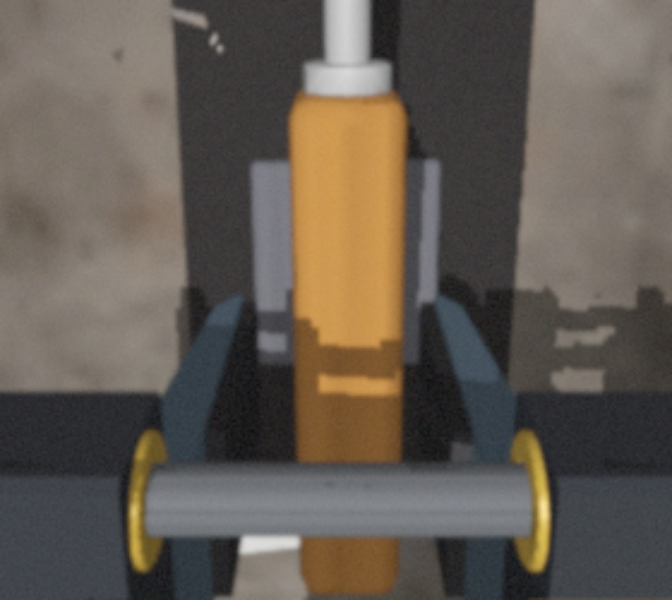

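At 0.4 opening the fingers straddle the grip. The apparent mat width (105 mm, really 110) suggests the tool is about 10 mm higher than reported, so I'll go lower and close again.

Run:
```python
from h import *
p=np.array(ctrl.current_tool_pos())
r=ctrl.move_l([.445,-.081,.036],vel=.05,contact_N=6);print(r,ctrl.current_tool_pos(),ctrl.current_contact_force())
for w in(.34,.3,.26,.2,0.):
    ctrl.command_gripper(w);print(w,ctrl.current_grip_width(),ctrl.current_grasp_force(),np.round(ctrl.current_contact_force(),2))
cv2.imwrite('pics/w5.png',cv2.resize(shot('wrist')[1][100:350,180:460],None,fx=1.5,fy=1.5))
```

```text
False [ 0.44469989 -0.08091537  0.0356301 ] [-0.38316597 -0.00341887  0.36498279]
0.34 0.3420456242805466 0.0 [-0.41  0.29  0.31]
0.3 0.30210833984191365 1.660306490957737 [ 0.31 -4.3   2.63]
0.26 0.2854188169138499 29.882929623126984 [ 0.33 -1.85  2.18]
0.2 0.2832897340803709 29.885238111019135 [ 0.72 -2.41  1.76]
0.0 0.28249459618251654 29.886747300624847 [ 1.   -3.58  1.77]
```

View pics/w5.png

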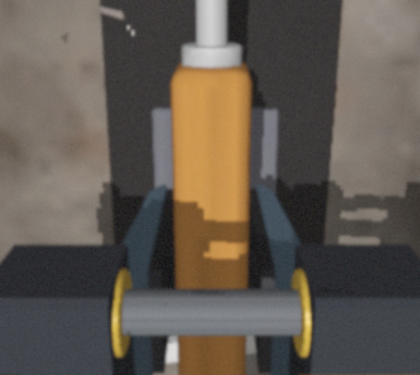

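Gripped now: 0.2825 × 91 = 25.7 mm. From here I take hook height relative to this reading (0.0356 means on the mat). Now lift, swing and make the first stroke on A.

```bash
cat >> h.py <<'E'
Z0=.0326 # reported tcp z when hook underside at table level
HR=down(TH-np.pi/2)
def hook(x,y,lift,**k): # hook tip to guard x,y
    w=g2w(x-.31,y);return ctrl.move_l([w[0],w[1],Z0+lift],ori=HR,**k)
def stroke(y,xfar,xend=-.055):
    hook(-.06,y,.056);
    hook(xfar,y,.056)
    r=hook(xfar,y,.006,vel=.08,contact_N=6);print('down contact',r,ctrl.current_tool_pos()[2]-Z0)
    if r: hook(xfar,y,.056);return False
    ctrl.sleep(.15);r=hook(xend,y,.006,vel=.12,contact_N=25);print('pull contact',r,w2g(ctrl.current_tool_pos())+[.31,0],ctrl.current_contact_force())
    hook(xend+.02,y,.006);hook(xend+.02,y,.06)
    return True
E
python3 - <<'E'
from h import *
p=np.array(ctrl.current_tool_pos())
ctrl.move_l(p+[0,0,.1]);print(ctrl.current_contact_force(),ctrl.current_wrist_torque(),ctrl.current_grip_width())
w=g2w(-.06-.31,-.106)
ctrl.goto([w[0],w[1],Z0+.11],HR)
hook(-.06,-.106,.056)
shot('top','t2.png');shot('scene','s2.png');c,_=shot('wrist','w6.png');print(ctrl.current_t(),proj(c,[[*g2w(-.06,-.106),.086]]))
E
python3 -c "
import cv2,numpy as np
a=cv2.imread('pics/t2.png');b=cv2.imread('pics/w6.png');s=cv2.imread('pics/s2.png')[170:310,140:380]
cv2.imwrite('pics/m1.png',np.vstack([np.hstack([cv2.resize(a,(400,250)),cv2.resize(b,(400,250))]),cv2.resize(s,(600,350))[:, :].copy() if 0 else np.hstack([cv2.resize(s,(600,350)),np.zeros((350,200,3),np.uint8)])]))"
```

```text
[-0.60172365 -0.93378463 -4.59357072] [0.02458162 0.14934313 0.00662177] 0.28373442405362453
18.2417 [[ 315.04842599 -487.22590537]]
```

View pics/m1.png

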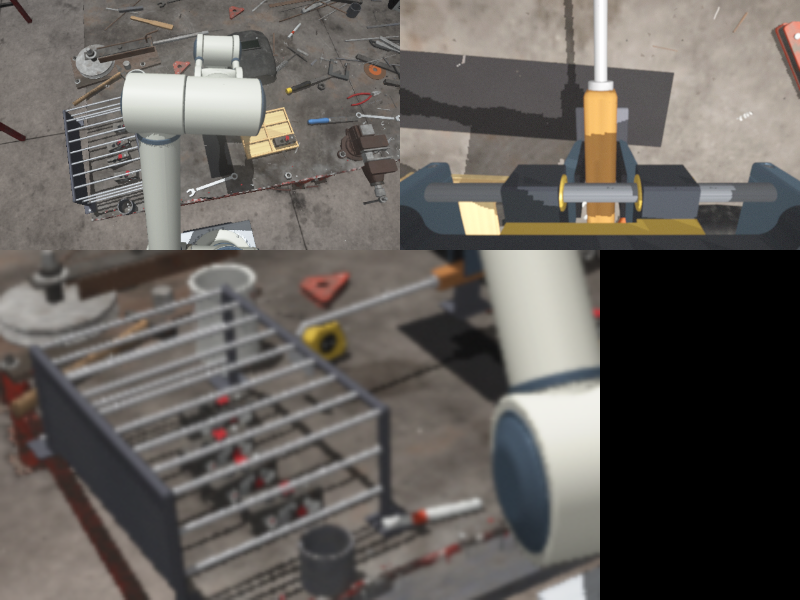

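The weight reads 4.6 N and the hook sits straight in the gripper; in the scene view its tip is at the mouth, just left of the tape. Now the A stroke.

Run:
```python
from h import *
c=cam('scene');pp=proj(c,[[*g2w(-.06,-.106),.123],[*g2w(-.06,-.106),.056]]);print('expected tip crop',((pp-[140,170])*2.5).round())
print(stroke(-.106,.145))
shot('top','t3.png');shot('scene','s3.png');print(ctrl.current_t())
a=cv2.imread('pics/t3.png')[130:350,80:360];b=cv2.imread('pics/s3.png')[150:310,140:380]
cv2.imwrite('pics/m2.png',np.vstack([cv2.resize(a,(440,300))[:, :],cv2.resize(b,(440,300))]))
```

```text
expected tip crop [[295.  78.]
 [297. 118.]]
down contact False 0.006226903201624993
pull contact False [-0.05451221 -0.10604688] [ 0.51023268  0.24010482 -3.6226344 ]
True
23.6417
```

View pics/m2.png

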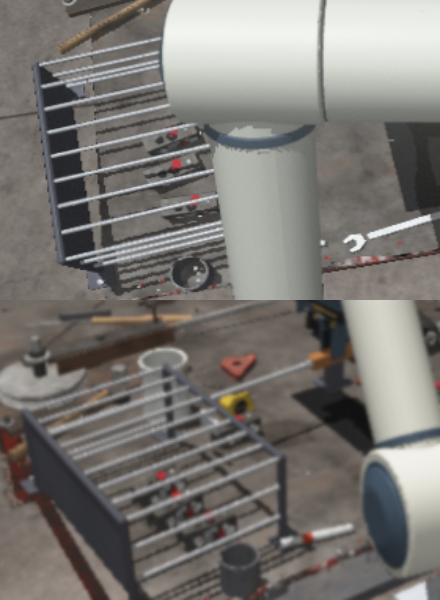

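A has left its place and now lies near the mouth (scene 225,435), while B, C and D are unchanged inside. Continuing with B, C and D.

Run:
```python
from h import *
for y,xf in((-.030,.185),(.040,.193),(.115,.178)):
    if not stroke(y,xf): break
w=g2w(-.40,.1)
p=np.array(ctrl.current_tool_pos());ctrl.move_l([p[0],p[1],Z0+.11])
shot('top','t4.png');shot('scene','s4.png');print(ctrl.current_t())
a=cv2.imread('pics/t4.png')[130:350,80:360];b=cv2.imread('pics/s4.png')[150:310,140:380]
cv2.imwrite('pics/m3.png',np.vstack([cv2.resize(a,(440,300))[:, :],cv2.resize(b,(440,300))]))
```

```text
down contact False 0.006257609659273779
pull contact False [-0.05471205 -0.03010025] [ 0.55092739 -0.12570623 -4.42169268]
down contact False 0.006246199666739033
pull contact False [-0.05470422  0.03994408] [ 0.1388838   0.13486854 -4.44603336]
down contact False 0.00624771162578848
pull contact False [-0.05472814  0.11488924] [-0.10922993 -0.36093911 -4.29692341]
43.1917
```

View pics/m3.png

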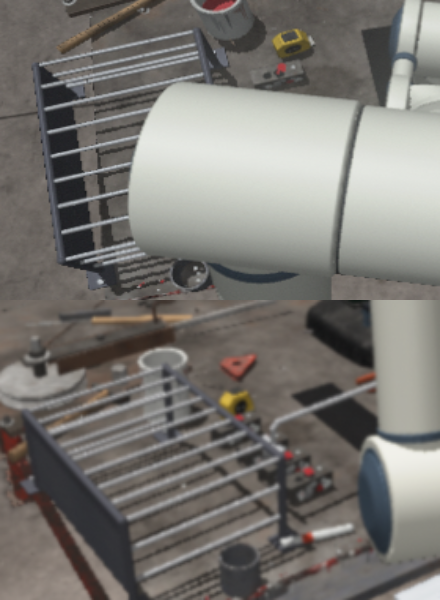

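All four are out: the scene view shows an empty bay and blanks along the mouth (A at top view 280,72). Now the hook goes back on its mat, followed by a closer look at the blanks and tray.

Run:
```python
from h import *
a=-np.pi/2+.015
ctrl.goto([.4447,-.081,.14],down(a))
r=ctrl.move_l([.4447,-.081,.045],vel=.12);r=ctrl.move_l([.4447,-.081,.033],vel=.03,contact_N=5)
print(r,ctrl.current_tool_pos())
ctrl.command_gripper(0.6);ctrl.sleep(.2)
p=np.array(ctrl.current_tool_pos());ctrl.move_l(p+[0,0,.13])
q=ctrl.goto([.55,.02,.32],down(0));ctrl.command_gripper(1.0)
c,im=shot('wrist','w7.png');np.savez('w7.npz',K=c[0],D=c[1],T=c[2])
print(ctrl.current_t(),proj(c,[[*g2w(-.11,y),.038] for y in(-.106,-.03,.04,.115)]).round())
ctrl.goto([.53,-.30,.32],down(0))
c,im=shot('wrist','w8.png');np.savez('w8.npz',K=c[0],D=c[1],T=c[2])
ctrl.goto([.5,-.5,.35],down(0)) 
c,im=shot('top','t5.png')
im=cv2.imread('pics/w7.png');i8=cv2.imread('pics/w8.png')
cv2.imwrite('pics/m4.png',np.hstack([cv2.resize(im,(400,250)),cv2.resize(i8,(400,250))]))
m=cv2.inRange(cv2.cvtColor(im,cv2.COLOR_BGR2HSV),(0,170,120),(6,255,255))|cv2.inRange(cv2.cvtColor(im,cv2.COLOR_BGR2HSV),(175,170,120),(180,255,255))
for k in cv2.findContours(m,0,2)[0]:
    if cv2.contourArea(k)>15: print('red',cv2.contourArea(k),cv2.boundingRect(k))
```

```text
True [ 0.44501319 -0.08155098  0.03533904]
49.8667 [[419.  51.]
 [362.  56.]
 [309.  62.]
 [254.  67.]]
red 32.0 (345, 331, 10, 6)
red 83.0 (259, 73, 13, 11)
red 83.0 (309, 68, 14, 11)
red 88.5 (364, 62, 14, 11)
red 91.0 (438, 55, 14, 11)
```

```bash
cat > seg.py <<'E'
from h import *
def ld(n): d=np.load(n+'.npz');return (d['K'],d['D'],d['T']),cv2.imread(f'pics/{n}.png')
def reds(im):
    h=cv2.cvtColor(im,cv2.COLOR_BGR2HSV);m=cv2.inRange(h,(0,170,120),(6,255,255))|cv2.inRange(h,(175,170,120),(180,255,255))
    return [cv2.minAreaRect(k)[0] for k in cv2.findContours(m,0,2)[0] if cv2.contourArea(k)>15]
def rectify(c,im,x0,x1,y0,y1,z,s=1000):
    # metric picture of plane z: col = -(y-y1)*s , row = (x1-x)*s
    P=np.array([[x1,y1,z],[x1,y0,z],[x0,y0,z],[x0,y1,z]])
    W=int((y1-y0)*s);H=int((x1-x0)*s)
    yy=y1-np.arange(W)/s;xx=x1-np.arange(H)/s
    X,Y=np.meshgrid(xx,yy,indexing='ij')
    uv=proj(c,np.c_[X.ravel(),Y.ravel(),np.full(X.size,z)]).reshape(H,W,2).astype(np.float32)
    return cv2.remap(im,uv,None,cv2.INTER_LINEAR)
E
python3 - <<'E'
from seg import *
c,im=ld('w7')
rd=[r for r in reds(im) if r[1]<200];print(ray(c,rd,.038).round(3).tolist())
R=rectify(c,im,.40,.76,.04,.26,.038) # 360x220
g=cv2.GaussianBlur(cv2.cvtColor(R,cv2.COLOR_BGR2GRAY),(5,5),0)
h=cv2.cvtColor(R,cv2.COLOR_BGR2HSV)
e=cv2.Canny(g,40,110)
c8,i8=ld('w8')
R8=rectify(c8,i8,.38,.68,-.5,-.17,.022)
hh=cv2.cvtColor(R8,cv2.COLOR_BGR2HSV);m=cv2.inRange(hh,(14,60,110),(32,255,255));m=cv2.morphologyEx(m,cv2.MORPH_OPEN,np.ones((3,3)))
k=max(cv2.findContours(m,0,2)[0],key=cv2.contourArea);r=cv2.minAreaRect(k);print('tray rect',r,'center',.68-r[0][1]/1000,-.17-r[0][0]/1000)
cv2.drawContours(R8,[np.int32(cv2.boxPoints(r))],0,(0,255,0),1)
print([( .68-b/1000,-.17-a/1000) for a,b in reds(R8)])
B=np.zeros((600,800,3),np.uint8)
S=cv2.resize(R,None,fx=1.65,fy=1.65);B[:S.shape[0],:S.shape[1]]=S
B[:330,0:0]=0
S2=cv2.resize(R8,None,fx=1.2,fy=1.2);B[:S2.shape[0],400:400+S2.shape[1]]=S2[:, :400]
B[370:370+216,400:532]=cv2.resize(cv2.merge([e]*3),None,fx=.6,fy=.6)
cv2.imwrite('pics/m5.png',B)
E
```

```text
[[0.476, 0.124, 0.038], [0.545, 0.131, 0.038], [0.619, 0.138, 0.038], [0.717, 0.147, 0.038]]
tray rect ((166.4674835205078, 150.80621337890625), (215.60699462890625, 259.3870544433594), 87.31622314453125) center 0.5291937866210938 -0.3364674835205078
[(0.4719550476074219, -0.42747192382812504), (0.604529411315918, -0.2863823699951172)]
```

View pics/m5.png

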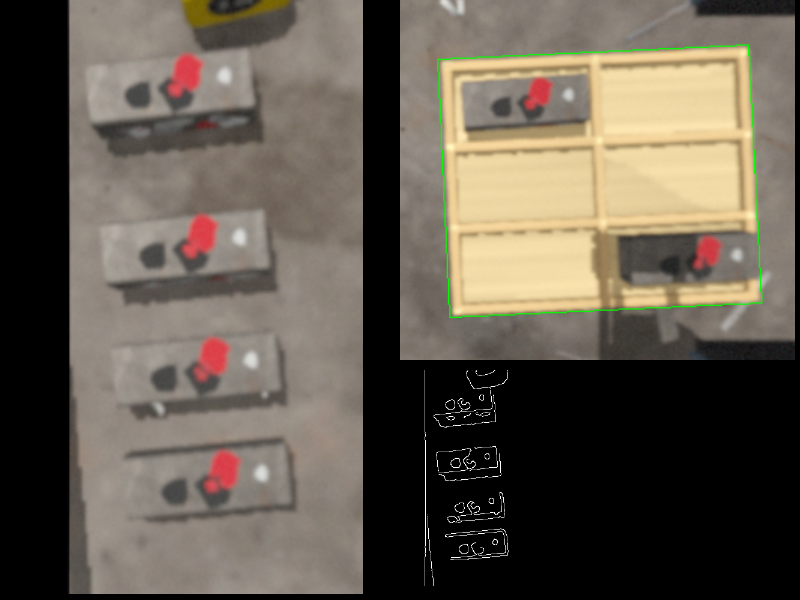

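The rectified view shows the four blanks clearly, all turned about 0.09 rad and with free gaps between them. A lies close to the tape, so I'll grip it at its +y end. The two stock blanks are in the far-left and near-right pockets; I'll cross-check the tray with the top camera, then place blank D.

```bash
cat >> h.py <<'E'
BL={'A':(.708,.157),'B':(.610,.149),'C':(.536,.143),'D':(.466,.135)}
TY=.047
def pocket(tc,i,j): return np.array(tc)+np.array([[np.cos(TY),-np.sin(TY)],[np.sin(TY),np.cos(TY)]])@np.array([i*.068,j*.062])
def pick(p,off=0,z=.014,ang=TH-np.pi/2):
    p=np.array(p)+off*XE
    ctrl.goto([*p,.12],down(ang));ctrl.command_gripper(.72)
    r=ctrl.move_l([*p,z],vel=.1,contact_N=8);zc=ctrl.current_tool_pos()[2]
    ctrl.command_gripper(0.);w=ctrl.current_grip_width();print('pick',r,zc,'width mm',w*91,ctrl.current_grasp_force(),np.round(ctrl.current_contact_force(),1));return .3<w<.5
E
python3 - <<'E'
from seg import *
c=cam('top');im=cv2.imread('pics/t5.png')
R=rectify(c,im,.38,.68,-.5,-.17,.022);hh=cv2.cvtColor(R,cv2.COLOR_BGR2HSV)
m=cv2.inRange(hh,(14,60,110),(32,255,255));m=cv2.morphologyEx(m,cv2.MORPH_OPEN,np.ones((3,3)))
k=max(cv2.findContours(m,0,2)[0],key=cv2.contourArea);r=cv2.minAreaRect(k);print('tray rect',r,'center',.68-r[0][1]/1000,-.17-r[0][0]/1000)
for z in(.014,.009):
    if pick(BL['D'],z=z): break
    ctrl.command_gripper(.72)
p=np.array(ctrl.current_tool_pos());ctrl.move_l(p+[0,0,.12]);print(ctrl.current_grip_width()*91,ctrl.current_contact_force())
c,i9=shot('wrist','w9.png');print(ctrl.current_t())
E
```

```text
tray rect ((125.62224578857422, 243.00621032714844), (41.6334228515625, 93.27933502197266), 87.20729064941406) center 0.43699378967285163 -0.2956222457885742
pick False 0.014417685364540633 width mm 0.14559936292548487 0.0 [0.  0.2 0.9]
pick False 0.009439179084941518 width mm 0.4357686868392712 0.0 [0.1 0.2 0.8]
65.45253839304955 [-0.34650186 -1.08821273  0.06480841]
63.425
```

Run:
```python
from seg import *
im=cv2.imread('pics/w9.png');c=cam('wrist');print('tcp',ctrl.current_tool_pos())
r=reds(im);print(r,ray(c,r,.038).round(3).tolist())
h=cv2.cvtColor(im,cv2.COLOR_BGR2HSV)
ctrl.command_gripper(.72)
ctrl.move_l([.466,.135,.014],vel=.1,contact_N=8)
for w in(.6,.5,.45,.4,.3,0):
    ctrl.command_gripper(w);print(w,ctrl.current_grip_width()*91,ctrl.current_grasp_force(),np.round(ctrl.current_contact_force(),1))
    if ctrl.current_grasp_force()>20: break
print(ctrl.current_t())
```

```text
tcp [0.46540623 0.13489329 0.12814682]
[(592.9783935546875, 203.9702606201172), (486.28302001953125, 203.00942993164062), (405.1000671386719, 203.1999969482422), (328.9716491699219, 202.8490753173828)] [[0.717, 0.146, 0.038], [0.619, 0.138, 0.038], [0.545, 0.131, 0.038], [0.475, 0.125, 0.038]]
0.6 54.535578982254 0.0 [-0.3 -0.3 -1. ]
0.5 45.57857799809441 0.0 [0.3 0.2 0.6]
0.45 40.67318315483743 0.0 [ 0.4 -1.1  0.2]
0.4 36.6020530696428 0.0 [-0.4  0.4 -0.1]
0.3 27.386778348466684 0.0 [ 0.6 -0.8 -0.1]
0 0.21566438506692345 0.0 [-0.8  0.8  0. ]
67.25
```

The red spots agree from two heights, so the blank's position is right. The fingertips must therefore be about 30–45 mm short of the stated TCP, which also explains the hook misses. I'll feel downwards slowly and test by closing.

Run:
```python
from h import *
ctrl.command_gripper(.72)
for z in(.002,-.008,-.018):
    r=ctrl.move_l([.466,.135,z],vel=.04,contact_N=6);zz=ctrl.current_tool_pos()[2]
    if r: print('contact at',zz,ctrl.current_contact_force());ctrl.move_l([.466,.135,zz+.003],vel=.04)
    ctrl.command_gripper(.3);print(z,zz,ctrl.current_grip_width()*91,ctrl.current_grasp_force())
    if r or ctrl.current_grasp_force()>5: break
    ctrl.command_gripper(.72)
print(ctrl.current_tool_pos(),ctrl.current_t())
```

```text
0.002 0.0016590319685713742 36.04697373938249 29.999657571315765
[0.46621507 0.13503659 0.00210049] 69.35
```

Contact starts at 0.002 reported, so the tips are about 34 mm above the stated TCP. Now for a deeper, proper grasp.

Run:
```python
from h import *
ctrl.command_gripper(.72)
r=ctrl.move_l([.466,.135,-.020],vel=.05,contact_N=6);print(r,ctrl.current_tool_pos()[2],ctrl.current_contact_force())
ctrl.command_gripper(.3);print(ctrl.current_grip_width()*91,ctrl.current_grasp_force())
p=np.array(ctrl.current_tool_pos());ctrl.move_l(p+[0,0,.12])
print(ctrl.current_grip_width()*91,ctrl.current_contact_force(),ctrl.current_wrist_torque(),ctrl.current_t())
c,im=shot('wrist','w10.png')
```

```text
False -0.020231756109527543 [0.32037866 0.73883239 0.25244739]
37.786366478865574 29.998653531074524
37.811207007893174 [-0.0815517  -0.16160837 -3.0433915 ] [-0.01455896 -0.13425186 -0.01719115] 72.0583
```

Gripped: 37.8 mm wide, 3.0 N. Placing D in the near-left pocket, then C and B.

```bash
cat >> h.py <<'E'
TC=(.529,-.336);ZG=-.020
def place(i,j,off=0):
    p=pocket(TC,i,j)+off*np.array([-np.sin(TY),np.cos(TY)])
    ctrl.goto([*p,.10],down(TY));ctrl.move_l([*p,.005],vel=.15)
    r=ctrl.move_l([*p,ZG+.0105],vel=.04,contact_N=6);print('place',r,ctrl.current_tool_pos(),ctrl.current_grip_width()*91)
    ctrl.command_gripper(.56);ctrl.sleep(.1);ctrl.move_l([*p,.10],vel=.25)
def pickl(b,off=0):
    ok=pick(BL[b],off,z=ZG)
    p=np.array(ctrl.current_tool_pos());ctrl.move_l(p+[0,0,.12],vel=.25);print(ctrl.current_grip_width()*91,ctrl.current_contact_force()[2]);return ok
E
python3 - <<'E'
from seg import *
place(-1,1)
c,im=shot('wrist');r=reds(im);print(pocket(TC,-1,1),ray(c,r,.048).round(3).tolist(),ctrl.current_t())
if pickl('C'):
    place(0,1);c,im=shot('wrist');r=reds(im);print(pocket(TC,0,1),ray(c,r,.048).round(3).tolist(),ctrl.current_t())
E
```

```text
place True [ 0.45817647 -0.27730974 -0.00994619] 37.84458442768711
[ 0.45816216 -0.27726329] [[0.474, -0.415, 0.048], [0.6, -0.282, 0.048], [0.467, -0.288, 0.048]] 76.0
pick False -0.019481629463839335 width mm 37.93003085269678 30.00063121318817 [-0.6 -0.   2.5]
37.71045638860853 -3.9675236527122517
place True [ 0.52605455 -0.27406302 -0.00996429] 37.79900070334113
[ 0.52608707 -0.27406847] [[0.477, -0.417, 0.048], [0.535, -0.286, 0.048], [0.601, -0.282, 0.048], [0.467, -0.288, 0.048]] 84.65
```

D and C landed within 3 mm of their pocket centres. Next are B and A, with a position check at the hover.

Run:
```python
from seg import *
ctrl.goto([.62,.10,.2],down(TH-np.pi/2))
c,im=shot('wrist');P=ray(c,reds(im),.038);print(P.round(3).tolist())
exp={k:np.array(v)+[.009,-.011] for k,v in BL.items()}
ok=all(min(np.linalg.norm(P[:,:2]-exp[k],axis=1))<.006 for k in'AB');print('ok',ok)
if ok and pickl('B'):
    place(0,-1)
    if pickl('A',off=.024): place(1,-1,off=.024)
    c,im=shot('wrist');print(pocket(TC,0,-1),pocket(TC,1,-1),ray(c,reds(im),.048).round(3).tolist(),ctrl.current_t())
```

```text
[[0.619, 0.138, 0.038], [0.717, 0.147, 0.038]]
ok True
pick False -0.019412823849541135 width mm 37.66741144101756 29.99680906534195 [-1.1 -0.5  2.1]
37.82643538160291 -4.472762754905135
place True [ 0.53185975 -0.39788681 -0.00997959] 37.713208167412795
pick False -0.01925509483839858 width mm 37.75173378703171 29.990739226341248 [-1.4 -0.1  1.8]
37.55534841663676 -3.447445474314778
place True [ 0.59862174 -0.37070578 -0.01000603] 37.887931079192924
[ 0.53191293 -0.39793153] [ 0.59983784 -0.39473671] [[0.475, -0.416, 0.048], [0.465, -0.408, 0.048], [0.535, -0.407, 0.048], [0.606, -0.404, 0.048], [0.535, -0.286, 0.048], [0.6, -0.282, 0.048], [0.468, -0.288, 0.048]] 103.8417
```

All four are in their pockets. Last check: the hook's pose and the reds from farther away, then hand in.

Run:
```python
from seg import *
ctrl.goto([.55,-.2,.33],down(0))
c,im=shot('wrist','w11.png');print('reds',ray(c,reds(im),.048).round(3).tolist())
h=cv2.cvtColor(im,cv2.COLOR_BGR2HSV);m=cv2.inRange(h,(10,130,90),(18,255,255));m=cv2.morphologyEx(m,cv2.MORPH_OPEN,np.ones((3,3)))
for k in sorted(cv2.findContours(m,0,2)[0],key=cv2.contourArea)[-2:]:
    b=cv2.boxPoints(cv2.minAreaRect(k));print(cv2.contourArea(k),ray(c,b,.085).round(3).tolist())
R=rectify(c,im,.35,.81,-.16,0.,.033);g=cv2.cvtColor(R,cv2.COLOR_BGR2GRAY)
m=(g>120).astype(np.uint8);m[:, :30]=0;m[:,130:]=0;m[:15]=0
n,_,st,ce=cv2.connectedComponentsWithStats(m);print([(s.tolist(),(.81-c_[1]/1000).round(3),(-c_[0]/1000).round(3)) for s,c_ in zip(st[1:],ce[1:]) if s[4]>60])
ctrl.goto([.45,-.25,.33],down(0));print(ctrl.current_t())
```

```text
reds [[0.478, -0.416, 0.048], [0.541, -0.41, 0.048], [0.608, -0.404, 0.048], [0.535, -0.287, 0.048], [0.467, -0.288, 0.048], [0.601, -0.282, 0.048]]
374.0 [[0.694, -0.281, 0.085], [0.685, -0.172, 0.085], [0.701, -0.172, 0.085], [0.71, -0.281, 0.085]]
2109.0 [[0.382, -0.07, 0.085], [0.507, -0.069, 0.085], [0.507, -0.095, 0.085], [0.379, -0.097, 0.085]]
[([30, 15, 100, 445, 12062], np.float64(0.526), np.float64(-0.072)), ([107, 330, 4, 64, 242], np.float64(0.448), np.float64(-0.108))]
105.5333
```

```bash
python3 -c "
from bench import ctrl
print(ctrl.sign_off())"
```

```text
the job is handed in; nothing more can be done
None
```

I handed the job in at about 106 s: all four blanks are in the tray's empty pockets, within about 6 mm of centre by camera, and the hook measured back in place on its mat. I did no final check of the pliers and tape, and sign-off gave no verdict.

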